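# Load the paint-tin dispenser and release the stack

### The arm

A 6-joint arm with a two-finger parallel gripper is mounted at the origin on the work surface. World frame = base frame: x ahead of the robot, y to its left, z up, the work surface at z = 0. Lengths are in m, angles in rad, forces in N, time in s.
With the tool pointing down it reaches from about 0.3 to 0.875 m from the base axis. Payload 6.4 kg.
Tool frame: the origin (TCP) lies midway between the tips of the shut fingers; the grasp point (between the pads) lies ctrl.grip_depth behind it (ctrl.grip_depth is the distance from the TCP to the grasp point, in m); x points along the fingers, y is the direction in which the jaws open and shut, and the axes are right-handed (so a half turn about x gives the same grasp; the last joint's range is limited). The gripper opens to 85 mm and grips with 20 to 120 N. Pads are 22 mm wide; open, the fingers measure 114 mm over their backs; the gripper's body (76 mm by 85 mm) begins 54 mm behind the grasp point. The pads swing forward as they close: fully open they stand 13 mm farther back than shut.
Start: joints at [1.013, 0.181, 1.607, -0, 1.354, -0.206], TCP at [0.198, 0.54, 0.231] pointing down, gripper open.
Joint ranges: [-2.99, 2.99], [-0.89, 2.07], [0.3, 2.58], [-1.14, 4.28], [0, 2.63], [-3.12, 3.12]. Speed limits (rad/s): [2.57, 2.57, 3.01, 3.14, 3.14, 3.14].

### API

Orientations are given as a unit quaternion [w, x, y, z].
In Python, from bench import ctrl gives the robot as it stands.
- The arm moves only by the tool carry_out, never from a script. Its argument "motion" is one flat list of numbers, 7 for each row, row after row: the turn, a rotation vector about the tool's x, y, z in degrees, then the shift along the tool's x, y, z in m, then the gripper's target within -1 to 1 (shut at 1, half-way at 0, fully open at -1). A call has 1 to 10 rows; each row shifts and turns the pose as measured when the row begins, along the tool's axes as they then stand; what a row does not reach is not made up. A row lasts 1/10 s, in which the tool goes at most 50 mm and 8.59 degrees, less where a joint would pass 70% of its speed; a pose out of reach is approached as far as the arm can. A call with a gripper value outside its range is refused whole. The fingers move at their own pace and stop on an object; the grip force is fixed at half the most. Time passes only in rows, so rows that do not move let the fingers close. It gives the time, the measured TCP pose, the force and the opening at its end, in the units of the state.
- ctrl.get_obs(): the state, without advancing time (a new reading comes with each control period).
- ctrl.camera(name): name is "scene" or "top"; returns the picture (480x640x3 uint8, blue, green, red); there is no depth.
- ctrl.camera_params(name): a dict with "mtx" (3x3 intrinsics, pixels), "pose" (4x4, takes a point from camera to world coordinates). Camera axes: x right, y down, z forward; pixel columns grow to the right and rows downward; lengths in m; the calibration is good to about 2 mm. A picture is of the moment at which its call begins. camera_params takes no time and is no camera call.
- ctrl.hand_in(): hands the job in, once; it reports no verdict.
Trained networks look in the newest picture that a camera, given by its name, has taken for a name from the list of things; names that differ only in an ending like _2 or _b are one class to them, and where a whole thing is asked for, a point or a joint stands for the part that bears it (a point fixed in the world has none). Each returns a list of dicts, best first, with "conf" (0 to 1); they miss things now and then, are a little off and sometimes report something else, mostly with a low value. They report only what shows in the picture. A call takes as long as a camera call. They do not tell look-alikes from the thing itself.
- ctrl.boxes_of(camera, thing): "point" ([x, y, z] in m, in the coordinates of the camera as it stood for that picture, good to about 4 mm: the middle of the surface that is visible of it).
- ctrl.trace(camera, thing): "pixels" (480x640 bool, what is visible of it).
- ctrl.landmark_of(camera, thing): "point" ([x, y, z] in m, in the coordinates of the camera as it stood for that picture, good to about 4 mm: a listed point, or the origin of a listed thing).
The state is a dict: "time_s": time; "q": joint angles; "dq": joint speeds; "joint_efforts": joint torques, N m; "eef_pos": TCP position; "eef_rot": TCP orientation; "wrist_force": force on the tool from outside, world axes, zero at the start; "torque": the same for the moment, N m; "opening": opening from 0.0 (shut) to 1.0 (fully open).
Only numpy, scipy, OpenCV 4.12 (cv2) and the standard library are available. Lean on these libraries where they do the work, as an engineer would, in place of code of your own. Each camera call takes 0.05 s, during which the arm holds its last target. There are 200 camera calls.

### The job

Load the dispenser for the painting table: put the three paint tins flat into the upright magazine from the top, one by one, the square tin first, then the hexagonal one, then the round one, while the bolt under them stays closed. Then lift the bolt's handle clear of its notch and draw the bolt all the way out, so that the stack drops to the floor of the take-out bay with the square tin at the bottom and the round one on top. Leave the coffee cup, the ink jar and the food can where they are.

Things in the scene. Friction and masses are not known exactly. Their poses are not given: they have to be found in the camera images.
- rack: Plywood dispenser fixed to the table; origin on the table under the centre of its upright magazine, z up. Base plate 80 mm wide (x -40 to 40), 10 mm thick, y from -60 to 230 mm. The bolt guide, two steel cheeks with tops at z = 44 mm at x = -28..-22 and 22..28 mm, runs from y = 33 to 227 mm.
- magazine (a point): Centre of the magazine's open top, 96 mm above the table; axes as the rack. The shaft is 54 x 54 mm inside, walls 6 mm. The y walls are closed; the +x and -x walls have a slot 32 mm wide (y -16 to 16) all the way down from the top: a tin held by its x sides can be lowered with the fingers in the slots, right down to the blade.
- blade (a point): Centre of the top of the closed bolt's flat steel blade, 40 mm above the table (moves out with the bolt along +y). It is 36 mm wide in x, 4 mm thick, and carries the tins: their undersides come to z = 40, 62 and 84 mm, the third standing 10 mm out of the top.
- bay (a point): Centre of the take-out bay's floor under the blade, 10 mm above the table; axes as the rack. The bay is open to +x below z = 42 mm but for a sill 5 mm high. With the bolt out the tins' undersides are at z = 10, 32 and 54 mm.
- bolt (a joint): How far the bolt is drawn out along the rack's +y (m): 0 closed, 0.065 fully out (end stop); the blade leaves the shaft at about 0.058. It slides with about 2 N friction. The notch lets it move only about 3 mm until the handle is lifted.
- handle (a joint): Angle of the bolt's handle (rad) about the bolt's axis (along the rack's y, through x = 0, z = 38 mm): 0 level, pointing to the rack's +x and lying in the notch of the +x cheek; it grows as the handle is lifted, 1.57 upright. The handle clears the notch at about 0.5; 0.9 is comfortable. It falls back by its own weight when let go; with the bolt out it then rests on the cheek's top.
- bolt_knob (a point): Centre of the black ball knob, 18 mm across, at the end of the handle, 60 mm from the bolt's axis. Closed, it lies at x = 60, y = 95, z = 38 mm in the rack's frame. Can be pinched from above across the rack's y and led in an arc, then along +y.
- tin_square: Square metal paint tin, 46 x 46 mm, 22 mm tall, 80 g more or less. Lies flat; origin at the centre of its underside, x and y square to its sides.
- tin_hex: Hexagonal metal paint tin, 44 mm across flats (51 mm across corners), 22 mm tall. Origin at the centre of its underside; one pair of flats faces along its x axis, the others at 60 degrees to that; corners along its y.
- tin_round: Round metal paint tin, 48 mm in diameter, 22 mm tall. Origin at the centre of its underside.
- coffee_cup: Dark takeaway coffee cup with black lid, 86 mm wide, 112 mm tall, origin under its centre. Leave alone.
- ink_jar: Small amber ink jar with black cap, 40 mm wide, 52 mm tall, origin under its centre. Leave alone.
- food_can: Food can, 74 mm wide, 85 mm tall, origin under its centre. Leave alone.
Not all that is in view belongs to the job. What is shaped like the tin_round but purple or yellow is not meant.

How it is judged:
By the outcome, as a careful person would: the job done as asked, in the order asked, and still so for the second after the job is handed in, with the robot touching nothing.
It also fails if it takes over 70 s, if anything falls off the work surface, if the arm or the gripper's body presses on something with over 40 N, if the wrist force passes 120 N, or if a joint passes its speed limit or range.

## Working session

There is one attempt and no reset: what is moved stays moved. The work goes in short steps, Python scripts to look and compute and a tool call to move; the robot and the scene stay as the last step left them, time stands still between calls to the robot, and variables do not carry over. Pictures are saved under pics/ and viewed, about 8 in all and at most 12, crops included, and the job is handed in when it is done.

Besides the shell and the picture viewer there is one more tool, called after "Call:" by a JSON object that holds its "method" and its "body", one argument or row to a line. carry_out: Moves the arm, as the interface text tells. Its arguments: {"type":"object","properties":{"motion":{"type":"array"}},"required":["motion"]}

```bash
mkdir -p pics; ls; cat > h.py <<'E'
import numpy as np, cv2
from bench import ctrl
def w(cam,p):
    T=np.array(ctrl.camera_params(cam)["pose"]); return T[:3,:3]@np.array(p)+T[:3,3]
def px(cam,P):
    c=ctrl.camera_params(cam);T=np.linalg.inv(np.array(c["pose"]));q=T[:3,:3]@np.array(P)+T[:3,3];u=np.array(c["mtx"])@q;return u[:2]/u[2]
def ray(cam,uv,z):
    c=ctrl.camera_params(cam);T=np.array(c["pose"]);d=T[:3,:3]@np.linalg.solve(np.array(c["mtx"]),[uv[0],uv[1],1]);return T[:3,3]+d*(z-T[2,3])/d[2]
E
python3 - <<'E'
from h import *
np.set_printoptions(precision=4,suppress=True)
for c in ("scene","top"):
    cv2.imwrite(f"pics/{c}0.png",ctrl.camera(c))
    print(c,np.array(ctrl.camera_params(c)["pose"]))
    for t in "rack magazine blade bay bolt_knob tin_square tin_hex tin_round coffee_cup ink_jar food_can".split():
        for d in ctrl.landmark_of(c,t)[:4]:
            P=w(c,d["point"]); print(c,t,round(d["conf"],2),P,px(c,P).round())
o=ctrl.get_obs();print(o,ctrl.grip_depth)
E
```

```text
pics
scene [[ 0.4605  0.7172 -0.523   1.0516]
 [ 0.8875 -0.3626  0.2843 -0.2433]
 [ 0.0142 -0.5951 -0.8035  0.852 ]
 [ 0.      0.      0.      1.    ]]
scene rack 0.95 [ 0.5859  0.0525 -0.0051] [341. 269.]
scene rack 0.54 [ 0.7209 -0.2837 -0.0033] [216. 393.]
scene magazine 0.97 [0.5839 0.0565 0.0976] [345. 241.]
scene blade 0.6 [0.5896 0.0535 0.0378] [343. 260.]
scene bay 0.77 [0.5867 0.0597 0.0103] [344. 265.]
scene bolt_knob 0.64 [ 0.5871  0.0526 -0.0059] [341. 270.]
scene bolt_knob 0.59 [0.633  0.1563 0.0343] [395. 257.]
scene tin_square 0.87 [ 0.4616 -0.3857 -0.0026] [127. 304.]
scene tin_square 0.33 [0.588  0.0608 0.0098] [345. 265.]
scene tin_hex 0.68 [0.6346 0.1585 0.0348] [396. 257.]
scene tin_hex 0.62 [ 0.531  -0.2418 -0.0006] [205. 302.]
scene tin_hex 0.42 [0.5865 0.0541 0.0956] [344. 242.]
scene tin_round 0.89 [ 0.5632 -0.1573 -0.0021] [248. 299.]
scene tin_round 0.83 [ 0.4357 -0.0422 -0.003 ] [274. 236.]
scene tin_round 0.8 [ 0.3829 -0.1088 -0.0041] [239. 230.]
scene tin_round 0.64 [ 0.4674 -0.1252 -0.0011] [246. 259.]
scene coffee_cup 0.56 [ 0.7191 -0.2819  0.0004] [217
[... 965 characters left out ...]
.]
top coffee_cup 0.98 [ 0.7203 -0.2822 -0.002 ] [418. 192.]
top coffee_cup 0.16 [ 0.4745 -0.1225  0.0001] [360. 280.]
top ink_jar 0.58 [ 0.6872 -0.1409 -0.0025] [367. 203.]
top food_can 0.81 [ 0.3763  0.3352 -0.002 ] [190. 314.]
{'time_s': 1.2, 'q': array([ 1.0127,  0.1808,  1.607 , -0.    ,  1.3538, -0.2063]), 'dq': array([ 0.001 , -0.0018, -0.0014, -0.0015,  0.0013,  0.0008]), 'joint_efforts': array([  0.0023, -44.4861, -35.167 ,  -0.0001,   0.0007,  -0.0001]), 'eef_pos': array([0.1981, 0.5398, 0.2313]), 'eef_rot': array([ 0.6962,  0.1237,  0.6962, -0.1237]), 'wrist_force': array([-0.0193, -0.5478, -0.5611]), 'torque': array([0.0141, 0.0106, 0.0615]), 'opening': 1.0021908022080337} 0.0187
```

View pics/scene0.png

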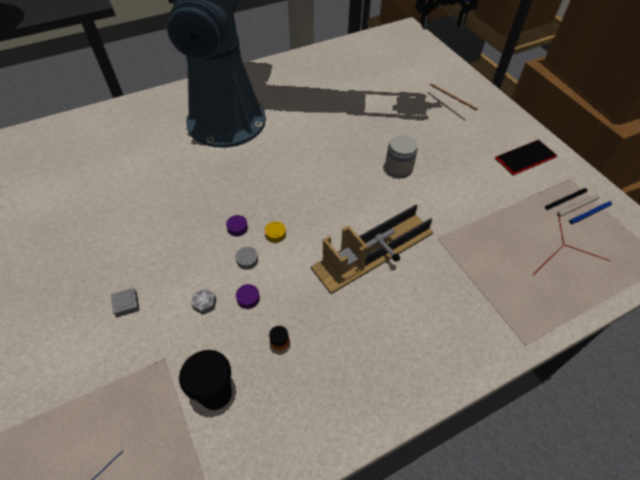

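```bash
python3 - <<'E'
import cv2
a=cv2.imread("pics/top0.png")[160:340,210:490]
cv2.imwrite("pics/topc.png",cv2.resize(a,None,fx=2.8,fy=2.8,interpolation=cv2.INTER_CUBIC))
E
```

```text
(no output)
```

View pics/topc.png

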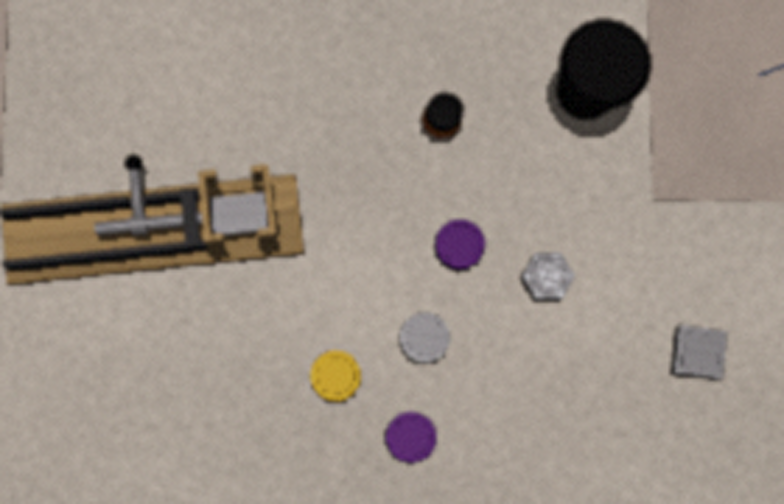

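The scene and top views agree on the round shapes. Purple is at scene (237,225) and (248,296), yellow at (275,231), and plain grey metal at (246,258), which is top (361,279). Only the grey one fits tin_round, and the top crop confirms it. Square is at scene (124,301), hex at (204,300), and the rack around (370,245) with its knob at (395,257). Next I'll measure them more closely.

```bash
python3 - <<'E'
from h import *
np.set_printoptions(precision=4,suppress=True)
out=[]
for c in ("scene","top"):
    im=ctrl.camera(c)
    for t in ("tin_square","tin_hex","tin_round","rack"):
        for d in ctrl.trace(c,t)[:5]:
            m=d["pixels"].astype(np.uint8)
            if m.sum()<20: continue
            ys,xs=np.nonzero(m); 
            col=im[m>0].mean(0).round()
            z=0.022 if t!="rack" else 0.01
            P=np.array([ray(c,p,z)[:2] for p in np.c_[xs,ys]])
            cs=np.array([ray(c,p,z)[:2] for p in cv2.findContours(m,0,1)[0][0][:,0]])
            r=cv2.minAreaRect((cs*1000).astype(np.float32))
            print(c,t,round(d["conf"],2),(xs.mean().round(),ys.mean().round()),m.sum(),col,"cen",P.mean(0),"rect",np.round(r[0],1),np.round(r[1],1),round(r[2],1))
    a=im[190:310,290:450] if c=="scene" else im[205:270,205:325]
    out.append(cv2.resize(a,(800,int(800*a.shape[0]/a.shape[1])),interpolation=cv2.INTER_CUBIC)); cv2.imwrite(f"pics/rk_{c}.png",out[-1])
# corners of model from seed
Tm=np.array([.585,.056])
for yaw in (0,):pass
# rough yaw from knob
k=np.array([.631,.1555])-Tm; print("yaw",np.degrees(np.arctan2(k[1],k[0])-np.arctan2(.095,.06)))
E
```

```text
scene tin_square 0.9 (np.float64(124.0), np.float64(303.0)) 590 [95. 94. 97.] cen [ 0.4719 -0.3865] rect [ 471.2 -386.5] [49.9 56.3] 83.1
scene tin_hex 0.76 (np.float64(203.0), np.float64(301.0)) 497 [108. 108. 110.] cen [ 0.5414 -0.2436] rect [ 541.1 -244.2] [48.1 58.5] 70.7
scene tin_round 0.89 (np.float64(275.0), np.float64(232.0)) 416 [ 20. 112. 140.] cen [ 0.4445 -0.0424] rect [443.9 -42. ] [49.9 62.8] 78.1
scene tin_round 0.79 (np.float64(247.0), np.float64(257.0)) 426 [97. 97. 99.] cen [ 0.4804 -0.1254] rect [ 479.6 -125.2] [46.8 62.4] 82.5
scene tin_round 0.68 (np.float64(236.0), np.float64(226.0)) 388 [78. 32. 64.] cen [ 0.3879 -0.1147] rect [ 387.1 -114.5] [45.7 62.4] 68.4
scene tin_round 0.64 (np.float64(247.0), np.float64(297.0)) 496 [82. 32. 67.] cen [ 0.5716 -0.1602] rect [ 571.2 -159.8] [47.8 58.2] 81.1Traceback (most recent call last):
  File "<stdin>", line 13, in <module>
  File "h.py", line 8, in ray
    c=ctrl.camera_params(cam);T=np.array(c["pose"]);d=T[:3,:3]@np.linalg.solve(np.array(c["mtx"]),[uv[0],uv[1],1]);return T[:3,3]+d*(z-T[2,3])/d[2]
ValueError: time passes only in moves, steps and waits
```

```bash
cat > h.py <<'E'
import numpy as np, cv2
from bench import ctrl
from scipy.optimize import minimize
C={}
for c in ("scene","top"):
    p=ctrl.camera_params(c);C[c]=(np.array(p["mtx"]),np.array(p["pose"]))
def w(cam,p): T=C[cam][1]; return T[:3,:3]@np.array(p)+T[:3,3]
def px(cam,P):
    K,T=C[cam];P=np.atleast_2d(P);q=(P-T[:3,3])@T[:3,:3]@K.T;return q[:,:2]/q[:,2:]
def ray(cam,uv,z):
    K,T=C[cam];d=T[:3,:3]@np.linalg.solve(K,[uv[0],uv[1],1]);return T[:3,3]+d*(z-T[2,3])/d[2]
SH={"tin_square":[(23*a,23*b) for a,b in((1,1),(1,-1),(-1,-1),(-1,1))],
"tin_hex":[(25.4*np.cos(np.radians(a)),25.4*np.sin(np.radians(a))) for a in range(30,390,60)],
"tin_round":[(24*np.cos(a),24*np.sin(a)) for a in np.arange(0,6.28,.1)]}
def sil(cam,t,v,z0=0):
    s=np.array(SH[t])/1000;c,n=np.cos(v[2]),np.sin(v[2]);xy=s@np.array([[c,n],[-n,c]])+v[:2]
    P=np.vstack([np.c_[xy,np.full(len(xy),z)] for z in (z0,z0+.022)])
    h=cv2.convexHull(px(cam,P).astype(np.float32));m=np.zeros((480*4,640*4),np.uint8)
    cv2.fillConvexPoly(m,np.round((h*4+2)*16).astype(np.int32),1,shift=4)
    return cv2.resize(m*255,(640,480),interpolation=cv2.INTER_AREA)/255.
def fit(masks,t,v0,z0=0):
    best=None
    for a in np.radians([0,15,30,45,60,75] if t=="tin_square" else [0,15,30,45]):
        f=lambda u:sum(np.abs(sil(c,t,[u[0]/1e2,u[1]/1e2,u[2]/10],z0)-m).sum() for c,m in masks.items())
        r=minimize(f,[v0[0]*100,v0[1]*100,a*10],method="Nelder-Mead",options=dict(initial_simplex=np.array([[0,0,0],[.4,0,0],[0,.4,0],[0,0,1.5]])+[v0[0]*100,v0[1]*100,a*10],maxiter=80))
        if best is None or r.fun<best.fun: best=r
    u=best.x;return u[0]/100,u[1]/100,np.degrees(u[2]/10),best.fun
E
python3 - <<'E'
from h import *
np.set_printoptions(precision=4,suppress=True)
seed={"tin_square":(.461,-.387),"tin_hex":(.533,-.2425),"tin_round":(.472,-.123)}
M={t:{} for t in seed}
for c in ("scene","top"):
    im=ctrl.camera(c)
    for t in seed:
        uv=px(c,[*seed[t],.011])[0]
        for d in ctrl.trace(c,t):
            m=d["pixels"];ys,xs=np.nonzero(m)
            if len(xs) and np.hypot(*(np.array([xs.mean(),ys.mean()])-uv))<8: M[t][c]=m.astype(float);break
    a=im[190:310,290:450] if c=="scene" else im[205:270,205:325]
    cv2.imwrite(f"pics/rk_{c}.png",cv2.resize(a,(800,int(800*a.shape[0]/a.shape[1])),interpolation=cv2.INTER_CUBIC))
for t in seed:
    print(t,list(M[t]),fit(M[t],t,seed[t]),[ (c,fit({c:m},t,seed[t])) for c,m in M[t].items()])
E
```

```text
tin_square ['scene', 'top'] (np.float64(0.4636546376507573), np.float64(-0.38777941400680815), np.float64(85.48419877363241), np.float64(113.10196078431372)) [('scene', (np.float64(0.4641288670084968), np.float64(-0.38835504530975007), np.float64(-5.769641053383137), np.float64(43.83921568627451))), ('top', (np.float64(0.4626881971229196), np.float64(-0.3846426057738293), np.float64(86.94340288694696), np.float64(38.45882352941176)))]
tin_hex ['scene', 'top'] (np.float64(0.5335239460049711), np.float64(-0.24276112796226498), np.float64(61.498535262145644), np.float64(76.70980392156864)) [('scene', (np.float64(0.5335668935127746), np.float64(-0.24374913440449741), np.float64(0.20951520905273513), np.float64(36.498039215686276))), ('top', (np.float64(0.5328641803276919), np.float64(-0.24038922273108185), np.float64(-0.029728789119423987), np.float64(23.211764705882356)))]
tin_round ['scene', 'top'] (np.float64(0.4717762857663715), np.float64(-0.12394551178784592), np.float64(1.2599389582813452), np.float64(70.85098039215686)) [('scene', (np.float64(0.47237515940673347), np.float64(-0.1253433963936955), np.float64(47.78718530719224), np.float64(42.133333333333326))), ('top', (np.float64(0.471439090495342), np.float64(-0.12257075719298434), np.float64(53.04881834164528), np.float64(13.6078431372549)))]
```

View pics/rk_top.png

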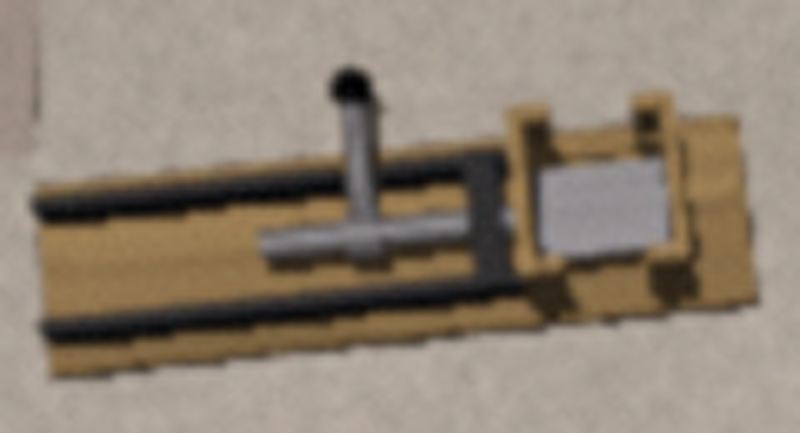

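View pics/rk_scene.png

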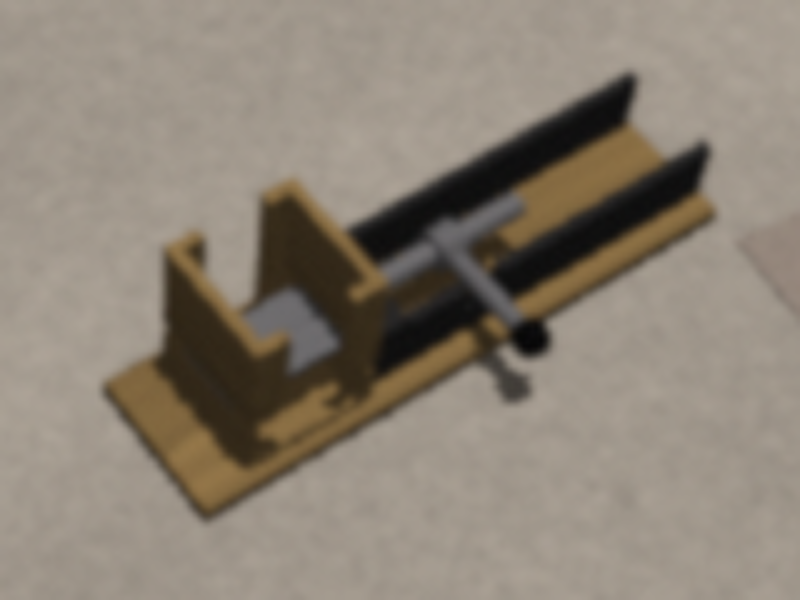

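```bash
cat > rack.py <<'E'
from h import *
from scipy.optimize import least_squares
T=[((40,-60,10),(738,118)),((-40,-60,10),(757,300)),((-40,230,10),(50,375)),((33,-33,96),(670,93)),((33,33,96),(508,105)),((-33,-33,96),(690,252)),((60,95,38),(350,85)),((25,227,44),(36,209)),((-25,227,44),(45,332))]
S=[((40,-60,10),(207,512)),((-40,-60,10),(106,388)),((40,230,10),(713,207)),((-33,-33,96),(168,243)),((33,-33,96),(258,355)),((33,-16,96),(290,340)),((-33,33,96),(298,182)),((-33,16,96),(264,190)),((33,33,96),(385,283)),((33,16,96),(352,298)),((60,95,38),(531,338)),((-25,227,44),(632,73)),((25,227,44),(706,145))]
D={"top":([t[0] for t in T],[(205+(t[1][0]+.5)/6.667-.5,205+(t[1][1]+.5)/6.667-.5) for t in T]),"scene":([t[0] for t in S],[(290+(t[1][0]+.5)/5-.5,190+(t[1][1]+.5)/5-.5) for t in S])}
def tow(v,P):
    P=np.array(P)/1000;c,s=np.cos(v[2]),np.sin(v[2]);return np.c_[P[:,0]*c-P[:,1]*s+v[0],P[:,0]*s+P[:,1]*c+v[1],P[:,2]]
def f(v,cs): return np.concatenate([(px(c,tow(v,D[c][0]))-np.array(D[c][1])).ravel() for c in cs])
if __name__=="__main__":
    for cs in (["top"],["scene"],["top","scene"]):
        r=least_squares(f,[.585,.056,-.06],args=(cs,),loss="soft_l1");print(cs,r.x.round(4),np.degrees(r.x[2]).round(2),np.abs(f(r.x,cs)).reshape(-1,2).round(1).tolist())
E
python3 rack.py
```

```text
['top'] [0.5849 0.0561 0.1238] 7.09 [[0.1, 1.1], [0.6, 0.2], [0.0, 0.6], [0.6, 0.6], [0.5, 0.3], [0.4, 0.5], [0.3, 0.6], [0.9, 0.4], [0.8, 0.4]]
['scene'] [0.5873 0.0553 0.1247] 7.15 [[0.1, 0.3], [1.0, 1.5], [1.2, 0.1], [1.0, 0.7], [0.1, 0.6], [0.4, 0.4], [0.9, 1.3], [0.7, 0.7], [0.9, 0.2], [0.9, 0.6], [0.1, 0.1], [0.3, 0.0], [0.1, 0.5]]
['top', 'scene'] [0.5864 0.0557 0.1248] 7.15 [[0.3, 1.7], [0.8, 0.3], [0.2, 0.2], [0.7, 1.2], [0.3, 0.3], [0.6, 0.1], [0.5, 0.1], [0.7, 0.9], [0.6, 0.9], [0.2, 0.1], [1.0, 1.8], [1.1, 0.4], [1.0, 0.3], [0.1, 0.2], [0.4, 0.8], [1.0, 1.6], [0.8, 0.4], [0.9, 0.6], [0.8, 0.3], [0.1, 0.5], [0.3, 0.3], [0.1, 0.9]]
```

```bash
cat > plan.py <<'E'
import sys,json
from h import *
from scipy.spatial.transform import Rotation as Ro
RK=(.5861,.0556,np.radians(7.15))
def rk(x,y): c,s=np.cos(RK[2]),np.sin(RK[2]);return RK[0]+c*x-s*y,RK[1]+s*x+c*y
def Rt(yaw): c,s=np.cos(yaw),np.sin(yaw);return np.array([[0,c,s],[0,s,-c],[-1,0,0]])
def cur():
    o=ctrl.get_obs();q=o["eef_rot"];return o,np.array(o["eef_pos"]),Ro.from_quat([q[1],q[2],q[3],q[0]]).as_matrix()
def plan(wps,step=.045,ang=8):
    o,p,R=cur();yaw=np.degrees(np.arctan2(R[1,1],R[0,1]))
    print("t",round(o["time_s"],2),"p",p.round(4),"yaw",yaw.round(2),"down",R[:,0].round(3),"F",np.round(o["wrist_force"],1),"op",round(o["opening"],3),"q6",o["q"][5].round(2))
    for x,y,z,yw,g in wps:
        t=np.array([x,y,z]);best=min([yw+k*180 for k in(-2,-1,0,1,2)],key=lambda a:abs(a-np.degrees(np.arctan2(R[1,1],R[0,1]))))
        Rg=Rt(np.radians(best));rv=Ro.from_matrix(R.T@Rg).as_rotvec(degrees=True)
        n=max(1,int(np.ceil(np.linalg.norm(t-p)/step)),int(np.ceil(np.linalg.norm(rv)/ang)))
        dp=(t-p)/n
        print(f"-> {x:.3f} {y:.3f} {z:.3f} yaw {best:.1f}")
        for i in range(n):
            d=R.T@dp;r=np.round(rv/n,1)
            print(",".join(f"{v:g}" for v in [*r,*np.round(d,4),g]),end=",\n")
            R=R@Ro.from_rotvec(rv/n,degrees=True).as_matrix();p=p+dp
E
cat > go.sh <<'E'
python3 -c "
from plan import *
plan([$1])"
E
chmod +x go.sh; ./go.sh "(.42,.15,.2,-4.5,-1),(.4637,-.3875,.12,-4.5,-1)"
```

```text
t 1.85 p [0.1981 0.5398 0.2313] yaw 69.85 down [-0. -0. -1.] F [-0.4 -0.7 -0.4] op 1.001 q6 -0.21
-> 0.420 0.150 0.200 yaw -4.5
7.4,0,0,0.0031,-0.0289,0.0343,-1,
7.4,0,0,0.0031,-0.0243,0.0377,-1,
7.4,0,0,0.0031,-0.0192,0.0405,-1,
7.4,0,0,0.0031,-0.0138,0.0427,-1,
7.4,0,0,0.0031,-0.0081,0.0441,-1,
7.4,0,0,0.0031,-0.0024,0.0448,-1,
7.4,0,0,0.0031,0.0035,0.0447,-1,
7.4,0,0,0.0031,0.0092,0.0439,-1,
7.4,0,0,0.0031,0.0148,0.0423,-1,
7.4,0,0,0.0031,0.0202,0.0401,-1,
-> 0.464 -0.388 0.120 yaw -4.5
0,0,-0,0.0062,0.0066,0.041,-1,
0,0,-0,0.0062,0.0066,0.041,-1,
0,0,-0,0.0062,0.0066,0.041,-1,
0,0,-0,0.0062,0.0066,0.041,-1,
0,0,-0,0.0062,0.0066,0.041,-1,
0,0,-0,0.0062,0.0066,0.041,-1,
0,0,-0,0.0062,0.0066,0.041,-1,
0,0,-0,0.0062,0.0066,0.041,-1,
0,0,-0,0.0062,0.0066,0.041,-1,
0,0,-0,0.0062,0.0066,0.041,-1,
0,0,-0,0.0062,0.0066,0.041,-1,
0,0,-0,0.0062,0.0066,0.041,-1,
0,0,-0,0.0062,0.0066,0.041,-1,
```

Call:
{"method": "carry_out", "body": {
  "motion": [7.4,0,0,0.003,-0.029,0.034,-1,7.4,0,0,0.003,-0.024,0.038,-1,7.4,0,0,0.003,-0.019,0.04,-1,7.4,0,0,0.003,-0.014,0.043,-1,7.4,0,0,0.003,-0.008,0.044,-1,7.4,0,0,0.003,-0.002,0.045,-1,7.4,0,0,0.003,0.003,0.045,-1,7.4,0,0,0.003,0.009,0.044,-1,7.4,0,0,0.003,0.015,0.042,-1,7.4,0,0,0.003,0.02,0.04,-1]
}}

```text
time_s: 2.85
eef_pos: [0.4193, 0.1382, 0.2018]
eef_rot: [0.472, 0.53, 0.471, -0.524]
wrist_force: [1.0, 1.1, -0.3]
opening: 1.0
```

```bash
./go.sh "(.4637,-.3875,.12,-4.5,-1)"
```

```text
t 2.85 p [0.4193 0.1382 0.2018] yaw -6.42 down [ 0.007  0.005 -1.   ] F [ 1.   1.1 -0.3] op 1.0 q6 0.16
-> 0.464 -0.388 0.120 yaw -4.5
-0.2,-0,-0,0.0066,0.0085,0.0432,-1,
-0.2,-0,-0,0.0066,0.0084,0.0432,-1,
-0.2,-0,-0,0.0067,0.0083,0.0432,-1,
-0.2,-0,-0,0.0067,0.0082,0.0432,-1,
-0.2,-0,-0,0.0067,0.0081,0.0432,-1,
-0.2,-0,-0,0.0067,0.0079,0.0433,-1,
-0.2,-0,-0,0.0067,0.0078,0.0433,-1,
-0.2,-0,-0,0.0067,0.0077,0.0433,-1,
-0.2,-0,-0,0.0068,0.0076,0.0433,-1,
-0.2,-0,-0,0.0068,0.0075,0.0433,-1,
-0.2,-0,-0,0.0068,0.0074,0.0433,-1,
-0.2,-0,-0,0.0068,0.0072,0.0434,-1,
```

Call:
{"method": "carry_out", "body": {
  "motion": [-0.2,0,0,0.008,0.009,0.049,-1,-0.2,0,0,0.008,0.009,0.049,-1,-0.2,0,0,0.008,0.009,0.049,-1,-0.2,0,0,0.008,0.009,0.049,-1,-0.2,0,0,0.008,0.009,0.049,-1,-0.2,0,0,0.008,0.009,0.049,-1,-0.2,0,0,0.008,0.009,0.049,-1,-0.2,0,0,0.008,0.009,0.049,-1,-0.2,0,0,0.008,0.009,0.049,-1,-0.2,0,0,0.008,0.008,0.049,-1]
}}

```text
time_s: 3.85
eef_pos: [0.4604, -0.3548, 0.1257]
eef_rot: [0.483, 0.526, 0.475, -0.515]
wrist_force: [1.2, 0.9, 0.9]
opening: 1.001
```

```bash
./go.sh "(.4637,-.3875,.06,-4.5,-1),(.4637,-.3875,.003,-4.5,-1)"
```

```text
t 3.85 p [ 0.4604 -0.3548  0.1257] yaw -4.72 down [ 0.019  0.001 -1.   ] F [1.2 0.9 0.9] op 1.001 q6 -0.79
-> 0.464 -0.388 0.060 yaw -4.5
-0.1,-0.1,-0.5,0.0328,0.0024,0.0163,-1,
-0.1,-0.1,-0.5,0.0328,0.0027,0.0162,-1,
-> 0.464 -0.388 0.003 yaw -4.5
-0,-0,-0,0.0285,-0,-0,-1,
-0,-0,-0,0.0285,-0,-0,-1,
```

Call:
{"method": "carry_out", "body": {
  "motion": [0,0,-0.5,0.033,0.003,0.016,-1,0,0,-0.5,0.033,0.003,0.016,-1,0,0,0,0,0,0,-1]
}}

```text
time_s: 4.15
eef_pos: [0.4643, -0.3969, 0.0576]
eef_rot: [0.478, 0.522, 0.476, -0.521]
wrist_force: [0.6, 0.8, -0.8]
opening: 1.001
```

```bash
./go.sh "(.4637,-.3875,.003,-4.5,-1)"
```

```text
t 4.15 p [ 0.4643 -0.3969  0.0576] yaw -5.12 down [ 0.004 -0.001 -1.   ] F [ 0.6  0.8 -0.8] op 1.001 q6 -0.81
-> 0.464 -0.388 0.003 yaw -4.5
-0.3,0,-0.1,0.0273,-0.0008,-0.0047,-1,
-0.3,0,-0.1,0.0273,-0.0007,-0.0047,-1,
```

Call:
{"method": "carry_out", "body": {
  "motion": [0,0,0,0.012,0,-0.005,-1,0,0,0,0.02,0,-0.004,-1,0,0,0,0.012,0,0,-1,0,0,0,0.006,0,0,-1,0,0,0,0,0,0,-1]
}}

```text
time_s: 4.65
eef_pos: [0.4672, -0.3855, 0.0091]
eef_rot: [0.48, 0.522, 0.475, -0.52]
wrist_force: [0.5, 0.3, 0.6]
opening: 1.002
```

```bash
./go.sh "(.4637,-.3875,.003,-4.5,-1)"
```

```text
t 4.65 p [ 0.4672 -0.3855  0.0091] yaw -4.99 down [ 0.007 -0.003 -1.   ] F [0.5 0.3 0.6] op 1.002 q6 -0.8
-> 0.464 -0.388 0.003 yaw -4.5
-0.5,0.2,-0.4,0.0061,-0.0034,0.0023,-1,
```

Call:
{"method": "carry_out", "body": {
  "motion": [0,0,-0.4,0.006,-0.003,0.002,-1,0,0,0,0,0,0,0,0,0,0,0,0,0,1,0,0,0,0,0,0,1,0,0,0,0,0,0,1,0,0,0,0,0,0,1,0,0,0,0,0,0,1,0,0,0,0,0,0,1]
}}

```text
time_s: 5.45
eef_pos: [0.4655, -0.3889, 0.0063]
eef_rot: [-0.48, -0.52, -0.475, 0.522]
wrist_force: [0.5, 0.8, -0.7]
opening: 0.521
```

```bash
./go.sh "(.4637,-.3875,.003,-4.5,-1)";./go.sh "(.4637,-.3875,.003,-4.5,-1)"|head -1
```

```text
t 5.45 p [ 0.4655 -0.3889  0.0063] yaw -4.97 down [ 0.003 -0.007 -1.   ] F [ 0.5  0.8 -0.7] op 0.521 q6 -0.8
-> 0.464 -0.388 0.003 yaw -4.5
-0.5,0.4,-0.2,0.0033,-0.0019,-0.0013,-1,
t 5.45 p [ 0.4655 -0.3889  0.0063] yaw -4.97 down [ 0.003 -0.007 -1.   ] F [ 0.5  0.8 -0.7] op 0.521 q6 -0.8
```

Call:
{"method": "carry_out", "body": {
  "motion": [0,0,0,0,0,0,-1,0,0,0,0,0,0,-1,0,0,0,0,0,0,-1,0,0,0,0,0,0,-1,8.5,0,0,0,0,0,-1,8.5,0,0,0,0,0,-1,8.5,0,0,0,0,0,-1,8.5,0,0,0,0,0,-1,8.5,0,0,0,0,0,-1,8.5,0,0,0,0,0,-1]
}}

```text
time_s: 6.45
eef_pos: [0.4658, -0.3893, 0.0068]
eef_rot: [0.205, 0.678, 0.199, -0.677]
wrist_force: [0.5, 0.1, -0.7]
opening: 1.0
```

```bash
./go.sh "(.4655,-.3889,.004,85,-1)"
```

```text
t 6.45 p [ 0.4658 -0.3893  0.0068] yaw -56.8 down [ 0.003 -0.008 -1.   ] F [ 0.5  0.1 -0.7] op 1.0 q6 0.1
-> 0.466 -0.389 0.004 yaw -95.0
7.6,-0,-0.1,0.0006,-0.0001,0,-1,
7.6,-0,-0.1,0.0006,-0.0001,0,-1,
7.6,-0,-0.1,0.0006,-0.0001,0,-1,
7.6,-0,-0.1,0.0006,-0.0001,0.0001,-1,
7.6,-0,-0.1,0.0006,-0.0001,0.0001,-1,
```

Call:
{"method": "carry_out", "body": {
  "motion": [7.6,0,0,0,0,0,-1,7.6,0,0,0,0,0,-1,7.6,0,0,0,0,0,-1,7.6,0,0,0.002,0,0,-1,6,0,0,0.002,0,0,0,0,0,0,0,0,0,1,0,0,0,0,0,0,1,0,0,0,0,0,0,1,0,0,0,0,0,0,1,0,0,0,0,0,0,1]
}}

```text
time_s: 7.45
eef_pos: [0.4663, -0.3897, 0.0034]
eef_rot: [-0.025, 0.708, -0.03, -0.705]
wrist_force: [0.9, 0.4, -0.4]
opening: 0.527
```

```bash
./go.sh "(.4655,-.3889,.004,85,1),(.4655,-.3889,.14,85,1),(*rk(0,0),.14,7.15,1)"
```

```text
t 7.45 p [ 0.4663 -0.3897  0.0034] yaw -94.46 down [ 0.004 -0.009 -1.   ] F [ 0.9  0.4 -0.4] op 0.527 q6 0.76
-> 0.466 -0.389 0.004 yaw -95.0
0.5,-0.3,-0.5,-0.0006,-0.0008,0.0008,1,
-> 0.466 -0.389 0.140 yaw -95.0
-0,0,-0,-0.034,0,0,1,
-0,0,-0,-0.034,0,0,1,
-0,0,-0,-0.034,0,0,1,
-0,0,-0,-0.034,0,0,1,
-> 0.586 0.056 0.140 yaw -172.8
7.1,0,0,0,-0.0412,-0.0074,1,
7.1,0,0,0,-0.0418,-0.0023,1,
7.1,0,0,0,-0.0418,0.0029,1,
7.1,0,0,0,-0.0411,0.008,1,
7.1,0,0,0,-0.0398,0.013,1,
7.1,0,0,0,-0.0379,0.0178,1,
7.1,0,0,-0,-0.0354,0.0224,1,
7.1,0,0,-0,-0.0324,0.0266,1,
7.1,0,0,-0,-0.0289,0.0303,1,
7.1,0,0,-0,-0.0249,0.0337,1,
7.1,0,0,-0,-0.0206,0.0365,1,
```

Call:
{"method": "carry_out", "body": {
  "motion": [0,0,0,-0.02,0,0,1,0,0,0,-0.035,0,0,1,0,0,0,-0.045,0,0,1,0,0,0,-0.04,0,0,1,7.1,0,0,0,-0.041,-0.007,1,7.1,0,0,0,-0.042,-0.002,1,7.1,0,0,0,-0.042,0.003,1,7.1,0,0,0,-0.041,0.008,1,7.1,0,0,0,-0.04,0.013,1,7.1,0,0,0,-0.038,0.018,1]
}}

```text
time_s: 8.45
eef_pos: [0.5306, -0.1426, 0.1471]
eef_rot: [-0.29, 0.647, -0.294, -0.641]
wrist_force: [0.9, 0.0, -0.7]
opening: 0.526
```

```bash
sed -i 's/^RK=.*/RK=(.5875,.0548,np.radians(7.15))/' plan.py; ./go.sh "(*rk(0,0),.135,7.15,1)"
```

```text
t 8.45 p [ 0.5306 -0.1426  0.1471] yaw -138.82 down [ 0.005 -0.009 -1.   ] F [ 0.9  0.  -0.7] op 0.526 q6 1.95
-> 0.588 0.055 0.135 yaw -172.8
6.8,-0.1,0,0.0021,-0.0346,0.0222,1,
6.8,-0.1,0,0.0022,-0.0317,0.0262,1,
6.8,-0.1,0,0.0022,-0.0284,0.0297,1,
6.8,-0.1,0,0.0023,-0.0246,0.0329,1,
6.8,-0.1,0,0.0024,-0.0206,0.0356,1,
```

Call:
{"method": "carry_out", "body": {
  "motion": [6.8,-0.1,0,0.002,-0.035,0.022,1,6.8,-0.1,0,0.002,-0.032,0.026,1,6.8,-0.1,0,0.002,-0.028,0.03,1,6.8,-0.1,0,0.002,-0.022,0.03,1,5.5,-0.1,0,0.002,-0.01,0.02,1,0,0,0,0,0,0,1,0,0,0,0,0,0,1]
}}

```text
time_s: 9.15
eef_pos: [0.5817, 0.0471, 0.1353]
eef_rot: [-0.466, 0.532, -0.465, -0.532]
wrist_force: [-0.5, -0.8, -1.5]
opening: 0.522
```

```bash
./go.sh "(*rk(0,0),.12,7.15,1)"
```

```text
t 9.15 p [0.5817 0.0471 0.1353] yaw -172.35 down [ 0.001  0.    -1.   ] F [-0.5 -0.8 -1.5] op 0.522 q6 2.89
-> 0.588 0.055 0.120 yaw -172.8
0.5,0,0.1,0.0153,-0.0068,0.0068,1,
```

Call:
{"method": "carry_out", "body": {
  "motion": [0.4,0,0,0.008,-0.007,0.007,1,0,0,0,0.007,0,0,1,0,0,0,0,0,0,1,0,0,0,0,0,0,1]
}}

```text
time_s: 9.55
eef_pos: [0.5877, 0.0525, 0.1185]
eef_rot: [-0.468, 0.53, -0.468, -0.53]
wrist_force: [-0.0, 0.3, -0.6]
opening: 0.523
```

```bash
./go.sh "(*rk(0,0),.095,7.15,1)"; python3 - <<'E'
from h import *
a=ctrl.camera("scene")[170:290,290:450];b=ctrl.camera("top")[190:280,240:360]
cv2.imwrite("pics/ins1.png",np.vstack([cv2.resize(a,(480,360),interpolation=2),np.pad(cv2.resize(b,(320,240),interpolation=2),((0,0),(0,160),(0,0)))]))
E
```

```text
t 9.55 p [0.5877 0.0525 0.1185] yaw -172.79 down [-0. -0. -1.] F [-0.   0.3 -0.6] op 0.523 q6 2.9
-> 0.588 0.055 0.095 yaw -172.8
0.1,-0,-0,0.0235,-0.0001,0.0024,1,
```

View pics/ins1.png

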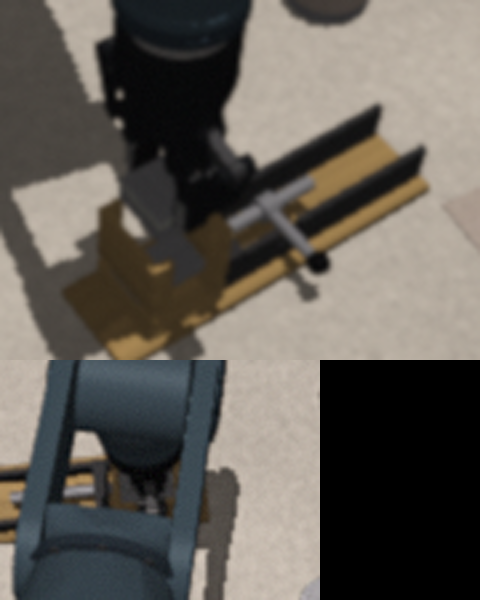

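The picture shows the tin held over the magazine mouth, at about crop (160,215) in the scene view. I'll lower it slowly.

Call:
{"method": "carry_out", "body": {
  "motion": [0,0,0,0.004,0,0.002,1,0,0,0,0.008,0,0,1,0,0,0,0.008,0,0,1,0,0,0,0.008,0,0,1,0,0,0,0,0,0,1]
}}

```text
time_s: 10.15
eef_pos: [0.5873, 0.054, 0.0885]
eef_rot: [-0.468, 0.53, -0.468, -0.53]
wrist_force: [-0.4, 0.2, -1.6]
opening: 0.519
```

```bash
./go.sh "(*rk(0,0),.046,7.15,1)"
```

```text
t 10.15 p [0.5873 0.054  0.0885] yaw -172.84 down [ 0. -0. -1.] F [-0.4  0.2 -1.6] op 0.519 q6 2.91
-> 0.588 0.055 0.046 yaw -172.8
0,-0,0,0.0425,-0.0003,0.0007,1,
```

Call:
{"method": "carry_out", "body": {
  "motion": [0,0,0,0,0,0.002,1,0,0,0,0,0,0.002,1,0,0,0,0,0,0.001,1,0,0,0,0,0,0.001,1,0,0,0,0,0,0.001,1,0,0,0,0,0,0.001,1]
}}

```text
time_s: 10.75
eef_pos: [0.587, 0.0586, 0.0889]
eef_rot: [-0.466, 0.532, -0.469, -0.528]
wrist_force: [-0.0, -5.7, -1.4]
opening: 0.524
```

Call:
{"method": "carry_out", "body": {
  "motion": [0,0,0,0,0,-0.003,1,0,0,0,0,0,-0.003,1,0,0,0,0,0,-0.002,1,0,0,0,0,0,-0.001,1,0,0,0,0,0,-0.001,1,0,0,0,0,0,-0.001,1,0,0,0,0,0,-0.001,1]
}}

```text
time_s: 11.45
eef_pos: [0.5886, 0.0509, 0.0899]
eef_rot: [-0.469, 0.531, -0.467, -0.53]
wrist_force: [-1.1, 4.8, 0.8]
opening: 0.523
```

Call:
{"method": "carry_out", "body": {
  "motion": [0,0,0,0,0,0.004,1,0,0,0,0.01,0,0,1,0,0,0,0.01,0,0,1,0,0,0,0.01,0,0,1,0,0,0,0.008,0,0,1,0,0,0,0,0,0,1]
}}

```text
time_s: 12.05
eef_pos: [0.5873, 0.0541, 0.0474]
eef_rot: [-0.467, 0.531, -0.468, -0.53]
wrist_force: [0.2, 0.7, -0.4]
opening: 0.521
```

```bash
./go.sh "(*rk(0,0),.044,7.15,1)"
```

```text
t 12.05 p [0.5873 0.0541 0.0474] yaw -172.81 down [ 0.    -0.001 -1.   ] F [ 0.2  0.7 -0.4] op 0.521 q6 2.91
-> 0.588 0.055 0.044 yaw -172.8
0,-0.1,0,0.0034,-0.0003,0.0007,1,
```

Lower 3 mm, release and rise.

Call:
{"method": "carry_out", "body": {
  "motion": [0,0,0,0.003,0,0.001,1,0,0,0,0,0,0,0,0,0,0,0,0,0,-1,0,0,0,0,0,0,-1,0,0,0,0,0,0,-1,0,0,0,-0.02,0,0,-1,0,0,0,-0.04,0,0,-1,0,0,0,-0.045,0,0,-1,0,0,0,-0.02,0,0,-1,0,0,0,0,0,0,-1]
}}

```text
time_s: 13.05
eef_pos: [0.5877, 0.0549, 0.1748]
eef_rot: [-0.468, 0.531, -0.468, -0.529]
wrist_force: [-0.5, 0.2, -0.2]
opening: 0.999
```

```bash
./go.sh "(.535,-.243,.1,-180,-1)"
```

```text
t 13.05 p [0.5877 0.0549 0.1748] yaw -172.82 down [ 0.002 -0.002 -1.   ] F [-0.5  0.2 -0.2] op 0.999 q6 2.91
-> 0.535 -0.243 0.100 yaw -180.0
1,-0,0,0.0107,0.0128,-0.0413,-1,
1,-0,0,0.0107,0.0121,-0.0415,-1,
1,-0,0,0.0107,0.0113,-0.0417,-1,
1,-0,0,0.0107,0.0106,-0.0419,-1,
1,-0,0,0.0107,0.0098,-0.0421,-1,
1,-0,0,0.0107,0.0091,-0.0423,-1,
1,-0,0,0.0107,0.0083,-0.0424,-1,
```

```bash
./go.sh "(.535,-.244,.07,-120,-1)"
```

```text
t 13.05 p [0.5877 0.0549 0.1748] yaw -172.82 down [ 0.002 -0.002 -1.   ] F [-0.5  0.2 -0.2] op 0.999 q6 2.91
-> 0.535 -0.244 0.070 yaw -120.0
-6.6,-0,0,0.0131,0.0112,-0.0362,-1,
-6.6,-0,0,0.0131,0.0153,-0.0347,-1,
-6.6,-0,0,0.0131,0.0192,-0.0327,-1,
-6.6,-0,0,0.0131,0.0228,-0.0303,-1,
-6.6,-0,0,0.0131,0.0262,-0.0275,-1,
-6.6,-0,0,0.0131,0.0292,-0.0243,-1,
-6.6,-0,0,0.0131,0.0318,-0.0208,-1,
-6.6,-0,0,0.0131,0.0339,-0.017,-1,
```

Call:
{"method": "carry_out", "body": {
  "motion": [-6.6,0,0,0.01,0.011,-0.036,-1,-6.6,0,0,0.012,0.015,-0.035,-1,-6.6,0,0,0.013,0.019,-0.033,-1,-6.6,0,0,0.013,0.023,-0.03,-1,-6.6,0,0,0.013,0.026,-0.027,-1,-6.6,0,0,0.013,0.029,-0.024,-1,-6.6,0,0,0.013,0.032,-0.021,-1,-6.6,0,0,0.013,0.024,-0.012,-1,0,0,0,0,0,0,-1,0,0,0,0,0,0,-1]
}}

```text
time_s: 14.05
eef_pos: [0.536, -0.2398, 0.0611]
eef_rot: [0.171, -0.686, 0.168, 0.687]
wrist_force: [0.0, 0.5, 0.4]
opening: 0.996
```

```bash
./go.sh "(.535,-.244,.005,-120,-1)"
```

```text
t 14.05 p [ 0.536  -0.2398  0.0611] yaw -117.76 down [-0.002  0.005 -1.   ] F [0.  0.5 0.4] op 0.996 q6 1.43
-> 0.535 -0.244 0.005 yaw -120.0
1.1,0.1,0.1,0.028,0.0022,-0.0006,-1,
1.1,0.1,0.1,0.028,0.0021,-0.0006,-1,
```

Call:
{"method": "carry_out", "body": {
  "motion": [1,0,0,0.012,0.002,-0.001,-0.6,1,0,0,0.02,0.002,-0.001,-0.6,0,0,0,0.014,0,0,-0.6,0,0,0,0.01,0,0,-0.6,0,0,0,0,0,0,0,0,0,0,0,0,0,1,0,0,0,0,0,0,1,0,0,0,0,0,0,1,0,0,0,0,0,0,1]
}}

```text
time_s: 14.95
eef_pos: [0.5378, -0.2391, 0.0026]
eef_rot: [0.183, -0.683, 0.18, 0.684]
wrist_force: [-0.1, 0.2, -0.3]
opening: 0.506
```

```bash
./go.sh "(.535,-.244,.005,180,-1)"
```

```text
t 14.95 p [ 0.5378 -0.2391  0.0026] yaw -119.82 down [ 0.     0.004 -1.   ] F [-0.1  0.2 -0.3] op 0.506 q6 1.47
-> 0.535 -0.244 0.005 yaw -180.0
7.5,0,0,-0.0003,0.0007,0,-1,
7.5,0,0,-0.0003,0.0007,-0.0001,-1,
7.5,0,0,-0.0003,0.0007,-0.0002,-1,
7.5,0,0,-0.0003,0.0007,-0.0003,-1,
7.5,0,0,-0.0003,0.0006,-0.0004,-1,
7.5,0,0,-0.0003,0.0006,-0.0004,-1,
7.5,0,0,-0.0003,0.0005,-0.0005,-1,
7.5,0,0,-0.0003,0.0004,-0.0006,-1,
```

Call:
{"method": "carry_out", "body": {
  "motion": [0,0,0,0,0,0,-0.7,0,0,0,0,0,0,-0.7,0,0,0,0,0,0,-0.7,7.6,0,0,0,0,0,-0.7,7.6,0,0,0,0,0,-0.7,7.6,0,0,0,0,0,-0.7,7.6,0,0,0,0,0,-0.7,7.6,0,0,0,0,0,-0.7,7.6,0,0,0,0,0,-0.7,7.6,0,0,0,0,0,-0.7]
}}

```text
time_s: 15.95
eef_pos: [0.5389, -0.2403, 0.0044]
eef_rot: [-0.479, 0.521, -0.477, -0.521]
wrist_force: [0.9, 0.8, -0.7]
opening: 0.848
```

```bash
./go.sh "(.5378,-.2391,.003,180,-1)"
```

```text
t 15.95 p [ 0.5389 -0.2403  0.0044] yaw -175.09 down [ 0.003  0.002 -1.   ] F [ 0.9  0.8 -0.7] op 0.848 q6 2.43
-> 0.538 -0.239 0.003 yaw -180.0
4.9,0.1,0.2,0.0014,0.001,0.0013,-1,
```

Call:
{"method": "carry_out", "body": {
  "motion": [5,0,0,0.001,0.001,0.001,-0.7,0,0,0,0,0,0,0,0,0,0,0,0,0,1,0,0,0,0,0,0,1,0,0,0,0,0,0,1,0,0,0,0,0,0,1]
}}

```text
time_s: 16.55
eef_pos: [0.5382, -0.24, 0.0039]
eef_rot: [0.502, -0.5, 0.499, 0.499]
wrist_force: [0.0, -0.4, 0.4]
opening: 0.499
```

```bash
./go.sh "(.5378,-.2391,.003,180,-1)"
```

```text
t 16.55 p [ 0.5382 -0.24    0.0039] yaw 179.92 down [ 0.004  0.002 -1.   ] F [ 0.  -0.4  0.4] op 0.499 q6 2.52
-> 0.538 -0.239 0.003 yaw 180.0
-0.1,0.1,0.2,0.0009,0.0004,0.0009,-1,
```

```bash
./go.sh "(.5378,-.240,.135,180,1),(*rk(0,-.0006),.138,7.15,1)"
```

```text
t 16.55 p [ 0.5382 -0.24    0.0039] yaw 179.92 down [ 0.004  0.002 -1.   ] F [ 0.  -0.4  0.4] op 0.499 q6 2.52
-> 0.538 -0.240 0.135 yaw 180.0
-0,0,0.1,-0.0437,-0,0.0001,1,
-0,0,0.1,-0.0437,0,0,1,
-0,0,0.1,-0.0437,0.0001,0,1,
-> 0.588 0.054 0.138 yaw 187.2
-1,0,-0,-0.0004,-0.0071,0.042,1,
-1,0,-0,-0.0004,-0.0079,0.0419,1,
-1,0,-0,-0.0004,-0.0086,0.0417,1,
-1,0,-0,-0.0004,-0.0093,0.0416,1,
-1,0,-0,-0.0004,-0.0101,0.0414,1,
-1,0,-0,-0.0004,-0.0108,0.0412,1,
-1,0,-0,-0.0004,-0.0116,0.041,1,
```

Call:
{"method": "carry_out", "body": {
  "motion": [0,0,0,-0.03,0,0,1,0,0,0,-0.045,0,0,1,0,0,0,-0.045,0,0,1,-1,0,0,-0.012,-0.007,0.042,1,-1,0,0,0,-0.008,0.042,1,-1,0,0,0,-0.009,0.042,1,-1,0,0,0,-0.009,0.042,1,-1,0,0,0,-0.01,0.041,1,-1,0,0,0,-0.011,0.041,1,-1,0,0,0,-0.011,0.035,1]
}}

```text
time_s: 17.55
eef_pos: [0.588, 0.0531, 0.1416]
eef_rot: [-0.47, 0.53, -0.467, -0.529]
wrist_force: [0.7, -0.8, 0.3]
opening: 0.502
```

Call:
{"method": "carry_out", "body": {
  "motion": [0,0,0,0,0,0,1,0,0,0,0,0,0,1]
}}

```text
time_s: 17.75
eef_pos: [0.5877, 0.0583, 0.1411]
eef_rot: [0.468, -0.531, 0.465, 0.531]
wrist_force: [0.8, -0.8, -1.4]
opening: 0.5
```

```bash
./go.sh "(*rk(0,-.0006),.12,7.15,1)"
```

```text
t 17.75 p [0.5877 0.0583 0.1411] yaw -172.58 down [ 0.003  0.004 -1.   ] F [ 0.8 -0.8 -1.4] op 0.5 q6 2.91
-> 0.588 0.054 0.120 yaw -172.8
0.3,0.2,0.2,0.0211,0.0008,-0.0042,1,
```

Call:
{"method": "carry_out", "body": {
  "motion": [0.3,0.2,0.2,0.012,0.001,-0.004,1,0,0,0,0.014,0,0,1,0,0,0,0.01,0,0,1,0,0,0,0,0,0,1,0,0,0,0,0,0,1]
}}

```text
time_s: 18.25
eef_pos: [0.5855, 0.0498, 0.0998]
eef_rot: [0.468, -0.528, 0.471, 0.53]
wrist_force: [-0.2, -0.3, 0.1]
opening: 0.502
```

```bash
./go.sh "(*rk(0,-.0006),.09,7.15,1)"
```

```text
t 18.25 p [0.5855 0.0498 0.0998] yaw -173.2 down [-0.004 -0.    -1.   ] F [-0.2 -0.3  0.1] op 0.502 q6 2.91
-> 0.588 0.054 0.090 yaw -172.8
-0.3,0,-0.2,0.0098,-0.0026,0.0042,1,
```

Call:
{"method": "carry_out", "body": {
  "motion": [-0.3,0,-0.2,-0.006,-0.003,0.004,1,0,0,0,0,0,0,1,0,0,0,0,0,0,1]
}}

```text
time_s: 18.55
eef_pos: [0.5888, 0.0537, 0.107]
eef_rot: [-0.468, 0.53, -0.468, -0.53]
wrist_force: [-1.0, 0.8, -0.3]
opening: 0.502
```

```bash
./go.sh "(*rk(0,-.0006),.09,7.15,1)"
```

```text
t 18.55 p [0.5888 0.0537 0.107 ] yaw -172.94 down [ 0.001 -0.    -1.   ] F [-1.   0.8 -0.3] op 0.502 q6 2.91
-> 0.588 0.054 0.090 yaw -172.8
-0.1,-0,0,0.017,0.0012,0.0007,1,
```

Call:
{"method": "carry_out", "body": {
  "motion": [0,0,0,0.004,0.001,0.0006,1,0,0,0,0.005,0,0,1,0,0,0,0.006,0,0,1,0,0,0,0.005,0,0,1,0,0,0,0,0,0,1]
}}

```text
time_s: 19.05
eef_pos: [0.588, 0.0545, 0.0859]
eef_rot: [-0.468, 0.531, -0.468, -0.529]
wrist_force: [-0.6, -0.5, -0.3]
opening: 0.5
```

```bash
./go.sh "(*rk(0,-.0006),.066,7.15,1)"; python3 - <<'E'
from h import *
a=ctrl.camera("scene")[190:280,300:420]
cv2.imwrite("pics/ins2.png",cv2.resize(a,(640,480),interpolation=2))
E
```

```text
t 19.05 p [0.588  0.0545 0.0859] yaw -172.9 down [ 0.002 -0.    -1.   ] F [-0.6 -0.5 -0.3] op 0.5 q6 2.91
-> 0.588 0.054 0.066 yaw -172.8
-0,-0,0.1,0.0199,0.0005,-0.0003,1,
```

No contact force with the hex tin 14 mm in. I'll continue down to 62 mm, release and rise.

Call:
{"method": "carry_out", "body": {
  "motion": [0,0,0,0.006,0,0,1,0,0,0,0.006,0,0,1,0,0,0,0.005,0,0,1,0,0,0,0.001,0,0,1,0,0,0,0,0,0,1]
}}

```text
time_s: 19.6
eef_pos: [0.5882, 0.0544, 0.0663]
eef_rot: [-0.469, 0.531, -0.468, -0.529]
wrist_force: [-0.4, -0.1, -1.2]
opening: 0.499
```

Call:
{"method": "carry_out", "body": {
  "motion": [0,0,0,0.001,0,0,1,0,0,0,0,0,0,0,0,0,0,0,0,0,-1,0,0,0,0,0,0,-1,0,0,0,0,0,0,-1,0,0,0,-0.02,0,0,-1,0,0,0,-0.04,0,0,-1,0,0,0,-0.03,0,0,-1,0,0,0,0,0,0,-1]
}}

```text
time_s: 20.5
eef_pos: [0.5879, 0.0544, 0.1584]
eef_rot: [-0.468, 0.53, -0.468, -0.53]
wrist_force: [0.7, -0.5, 0.5]
opening: 0.999
```

```bash
./go.sh "(.4735,-.125,.07,-90,-1)"; ./go.sh "(.4735,-.125,.07,7,-1)"|tail -9
```

```text
t 20.5 p [0.5879 0.0544 0.1584] yaw -172.91 down [ 0.001 -0.    -1.   ] F [ 0.7 -0.5  0.5] op 0.999 q6 2.91
-> 0.473 -0.125 0.070 yaw -90.0
-7.5,-0,0,0.008,0.0123,-0.0149,-1,
-7.5,-0,0,0.008,0.0142,-0.0132,-1,
-7.5,-0,0,0.008,0.0158,-0.0112,-1,
-7.5,-0,0,0.008,0.0171,-0.009,-1,
-7.5,-0,0,0.008,0.0182,-0.0067,-1,
-7.5,-0,0,0.008,0.0189,-0.0042,-1,
-7.5,-0,0,0.008,0.0193,-0.0017,-1,
-7.5,-0,0,0.008,0.0193,0.0008,-1,
-7.5,-0,0,0.008,0.0191,0.0033,-1,
-7.5,-0,0,0.008,0.0185,0.0058,-1,
-7.5,-0,0,0.008,0.0175,0.0082,-1,
t 20.5 p [0.5879 0.0544 0.1584] yaw -172.91 down [ 0.001 -0.    -1.   ] F [ 0.7 -0.5  0.5] op 0.999 q6 2.91
-> 0.473 -0.125 0.070 yaw -173.0
0,-0,0,0.0147,0.0226,-0.0273,-1,
0,-0,0,0.0147,0.0226,-0.0273,-1,
0,-0,0,0.0147,0.0226,-0.0273,-1,
0,-0,0,0.0147,0.0226,-0.0273,-1,
0,-0,0,0.0147,0.0226,-0.0273,-1,
0,-0,0,0.0147,0.0226,-0.0274,-1,
```

Call:
{"method": "carry_out", "body": {
  "motion": [-7.5,0,0,0.004,0.012,-0.015,-0.7,-7.5,0,0,0.004,0.015,-0.014,-0.7,-7.5,0,0,0.008,0.017,-0.012,-0.7,-7.5,0,0,0.01,0.018,-0.01,-0.7,-7.5,0,0,0.01,0.019,-0.008,-0.7,-7.5,0,0,0.01,0.02,-0.005,-0.7,-7.5,0,0,0.01,0.02,-0.002,-0.7,-7.5,0,0,0.01,0.02,0.001,-0.7,-7.5,0,0,0.01,0.019,0.003,-0.7,-7.5,0,0,0.008,0.015,0.004,-0.7]
}}

```text
time_s: 21.5
eef_pos: [0.4833, -0.1185, 0.0672]
eef_rot: [-0.03, 0.707, -0.029, -0.706]
wrist_force: [0.5, -0.6, 0.2]
opening: 0.849
```

```bash
./go.sh "(.4735,-.1245,.04,-90,-1)"
```

```text
t 21.5 p [ 0.4833 -0.1185  0.0672] yaw -94.71 down [ 0.002  0.001 -1.   ] F [ 0.5 -0.6  0.2] op 0.849 q6 1.17
-> 0.473 -0.124 0.040 yaw -90.0
-4.7,-0.1,0.1,0.0272,0.0068,0.0093,-1,
```

Call:
{"method": "carry_out", "body": {
  "motion": [0,0,0,0.01,0.002,0.006,-0.7,0,0,0,0.01,0,0.002,-0.7,0,0,0,0,0,0,-0.7,0,0,0,0,0,0,-0.7]
}}

```text
time_s: 21.9
eef_pos: [0.4721, -0.119, 0.0429]
eef_rot: [0.034, -0.705, 0.031, 0.707]
wrist_force: [0.5, -0.4, -0.8]
opening: 0.85
```

```bash
./go.sh "(.4735,-.1245,.004,-93,-1)"
```

```text
t 21.9 p [ 0.4721 -0.119   0.0429] yaw -95.25 down [-0.002  0.004 -1.   ] F [ 0.5 -0.4 -0.8] op 0.85 q6 1.17
-> 0.473 -0.124 0.004 yaw -93.0
-2.2,0.2,0.2,0.0389,0.0055,-0.002,-1,
```

Call:
{"method": "carry_out", "body": {
  "motion": [0,0,0,0.004,0.0055,-0.001,-0.7,0,0,0,0.014,0,0,-0.7,0,0,0,0.013,0,0,-0.7,0,0,0,0.006,0,0,-0.7,0,0,0,0,0,0,0,0,0,0,0,0,0,1,0,0,0,0,0,0,1,0,0,0,0,0,0,1,0,0,0,0,0,0,1]
}}

```text
time_s: 22.8
eef_pos: [0.4764, -0.1249, 0.0065]
eef_rot: [-0.033, 0.707, -0.032, -0.705]
wrist_force: [0.2, -0.4, -0.7]
opening: 0.534
```

Call:
{"method": "carry_out", "body": {
  "motion": [0,0,0,0,0,0,-0.7,0,0,0,0,0,0,-0.7,0,0,0,0,0,0,-0.7,8,0,0,0,0,0,-0.7,8,0,0,0,0,0,-0.7,8,0,0,0,0,0,-0.7,8,0,0,0,0,0,-0.7,8,0,0,0,0,0,-0.7,8,0,0,0,0,0,-0.7,8,0,0,0,0,0,-0.7]
}}

```text
time_s: 23.8
eef_pos: [0.4773, -0.1254, 0.0076]
eef_rot: [-0.372, 0.603, -0.37, -0.6]
wrist_force: [-0.1, -0.6, 0.8]
opening: 0.848
```

```bash
./go.sh "(.4735,-.1245,.004,180,-1)"
```

```text
t 23.8 p [ 0.4773 -0.1254  0.0076] yaw -153.38 down [ 0.005  0.    -1.   ] F [-0.1 -0.6  0.8] op 0.848 q6 2.17
-> 0.473 -0.124 0.004 yaw -180.0
6.7,-0,0.1,0.0009,0.0007,0.0006,-1,
6.7,-0,0.1,0.0009,0.0008,0.0005,-1,
6.7,-0,0.1,0.0009,0.0009,0.0004,-1,
6.7,-0,0.1,0.0009,0.0009,0.0003,-1,
```

Call:
{"method": "carry_out", "body": {
  "motion": [8,0,0,0.001,0.001,0.0005,-0.7,8,0,0,0.001,0.001,0,-0.7,0,0,0,0.001,0,0,-0.3,0,0,0,0,0,0,0,0,0,0,0,0,0,1,0,0,0,0,0,0,1,0,0,0,0,0,0,1,0,0,0,0,0,0,1]
}}

```text
time_s: 24.6
eef_pos: [0.4757, -0.126, 0.005]
eef_rot: [-0.453, 0.545, -0.451, -0.542]
wrist_force: [-0.0, -0.6, 1.1]
opening: 0.538
```

```bash
./go.sh "(.4755,-.125,.138,7.15,1),(*rk(0,0),.145,7.15,1)"
```

```text
t 24.6 p [ 0.4757 -0.126   0.005 ] yaw -169.51 down [ 0.006 -0.    -1.   ] F [-0.  -0.6  1.1] op 0.538 q6 2.45
-> 0.475 -0.125 0.138 yaw -172.8
1.1,-0,0.1,-0.0443,-0.0003,0.0003,1,
1.1,-0,0.1,-0.0443,-0.0002,0.0003,1,
1.1,-0,0.1,-0.0443,-0.0001,0.0003,1,
-> 0.588 0.055 0.145 yaw -172.8
0,-0,0,-0.0014,-0.0267,0.0329,1,
0,-0,0,-0.0014,-0.0267,0.0329,1,
0,-0,0,-0.0014,-0.0267,0.0329,1,
0,-0,0,-0.0014,-0.0267,0.0329,1,
0,-0,0,-0.0014,-0.0267,0.0329,1,
```

Call:
{"method": "carry_out", "body": {
  "motion": [0.5,0,0.1,-0.03,0,0,1,0.5,0,0.1,-0.045,0,0,1,0.5,0,0.1,-0.045,0,0,1,0.5,0,0,-0.015,-0.02,0.025,1,0.5,0,0,0,-0.028,0.035,1,0.5,0,0,0,-0.028,0.035,1,0,0,0,0,-0.027,0.034,1,0,0,0,0,-0.015,0.016,1,0,0,0,0,0,0,1,0,0,0,0,0,0,1]
}}

```text
time_s: 25.6
eef_pos: [0.5741, 0.0405, 0.1446]
eef_rot: [0.467, -0.531, 0.466, 0.532]
wrist_force: [-1.1, -0.0, -1.2]
opening: 0.535
```

```bash
./go.sh "(*rk(0,-.001),.118,7.15,1)"
```

```text
t 25.6 p [0.5741 0.0405 0.1446] yaw -172.5 down [-0.     0.001 -1.   ] F [-1.1 -0.  -1.2] op 0.535 q6 2.87
-> 0.588 0.054 0.118 yaw -172.8
0.3,0.1,0,0.0266,-0.0151,0.0114,1,
```

Call:
{"method": "carry_out", "body": {
  "motion": [0.3,0,0,0.006,-0.014,0.011,1,0,0,0,0.012,0,0,1,0,0,0,0.008,0,0,1,0,0,0,0,0,0,1,0,0,0,0,0,0,1]
}}

```text
time_s: 26.1
eef_pos: [0.5833, 0.0491, 0.1156]
eef_rot: [0.467, -0.528, 0.47, 0.531]
wrist_force: [0.6, -0.6, -0.7]
opening: 0.536
```

```bash
./go.sh "(*rk(0,-.001),.09,7.15,1)"
```

```text
t 26.1 p [0.5833 0.0491 0.1156] yaw -172.98 down [-0.005 -0.    -1.   ] F [ 0.6 -0.6 -0.7] op 0.536 q6 2.9
-> 0.588 0.054 0.090 yaw -172.8
-0.1,0,-0.3,0.0256,-0.005,0.0041,1,
```

Call:
{"method": "carry_out", "body": {
  "motion": [0,0,-0.3,0,-0.005,0.004,1,0,0,0,0.004,0,0,1,0,0,0,0,0,0,1]
}}

```text
time_s: 26.4
eef_pos: [0.588, 0.0529, 0.1119]
eef_rot: [-0.469, 0.53, -0.468, -0.529]
wrist_force: [0.3, 0.4, -1.5]
opening: 0.537
```

```bash
./go.sh "(*rk(0,-.001),.09,7.15,1)"
```

```text
t 26.4 p [0.588  0.0529 0.1119] yaw -173.07 down [ 0.001  0.    -1.   ] F [ 0.3  0.4 -1.5] op 0.537 q6 2.91
-> 0.588 0.054 0.090 yaw -172.8
-0.2,0,0.1,0.0219,0.0003,0.001,1,
```

Within tolerance. Lower to TCP 90 mm (underside about 85 mm).

Call:
{"method": "carry_out", "body": {
  "motion": [0,0,0,0.005,0,0.001,1,0,0,0,0.005,0,0,1,0,0,0,0.005,0,0,1,0,0,0,0.005,0,0,1,0,0,0,0,0,0,1]
}}

```text
time_s: 26.9
eef_pos: [0.588, 0.0541, 0.0903]
eef_rot: [-0.469, 0.53, -0.468, -0.529]
wrist_force: [1.1, 0.6, -1.7]
opening: 0.534
```

```bash
./go.sh "(*rk(0,-.001),.089,7.15,1)"
```

```text
t 26.9 p [0.588  0.0541 0.0903] yaw -173.04 down [ 0.002  0.    -1.   ] F [ 1.1  0.6 -1.7] op 0.534 q6 2.91
-> 0.588 0.054 0.089 yaw -172.8
-0.2,0,0.1,0.0013,0.0004,-0.0003,1,
```

Call:
{"method": "carry_out", "body": {
  "motion": [0,0,0,0.001,0,0,1,0,0,0,0,0,0,0,0,0,0,0,0,0,-1,0,0,0,0,0,0,-1,0,0,0,0,0,0,-1,0,0,0,-0.02,0,0,-1,0,0,0,-0.04,0,0,-1,0,0,0,-0.04,0,0,-1,0,0,0,0,0,0,-1]
}}

```text
time_s: 27.8
eef_pos: [0.5875, 0.0541, 0.1923]
eef_rot: [0.469, -0.529, 0.469, 0.53]
wrist_force: [1.2, -0.2, 1.3]
opening: 1.001
```

```bash
python3 - <<'E'
from plan import *
x,y=rk(.06,.095);print(x,y)
plan([(x,y,.12,97.15,-1)])
a=ctrl.camera("scene")[170:290,290:450]
cv2.imwrite("pics/load.png",cv2.resize(a,(640,480),interpolation=2))
for c in("scene","top"):
  ctrl.camera(c)
  for d in ctrl.landmark_of(c,"bolt_knob")[:2]: print(c,d["conf"],w(c,d["point"]))
E
```

```text
0.6352090186027677 0.15652929540678423
t 27.8 p [0.5875 0.0541 0.1923] yaw -173.05 down [ 0.     0.001 -1.   ] F [ 1.2 -0.2  1.3] op 1.001 q6 2.91
-> 0.635 0.157 0.120 yaw -262.9
7.5,0,-0,0.006,-0.005,0.008,-1,
7.5,0,-0,0.006,-0.0039,0.0086,-1,
7.5,0,-0,0.006,-0.0027,0.009,-1,
7.5,0,-0,0.006,-0.0015,0.0093,-1,
7.5,0,-0,0.006,-0.0003,0.0094,-1,
7.5,0,-0,0.006,0.0009,0.0094,-1,
7.5,0,-0,0.006,0.0021,0.0092,-1,
7.5,0,-0,0.006,0.0033,0.0088,-1,
7.5,0,-0,0.006,0.0044,0.0083,-1,
7.5,0,-0,0.006,0.0055,0.0077,-1,
7.5,0,-0,0.006,0.0064,0.0069,-1,
7.5,0,-0,0.006,0.0073,0.006,-1,
scene 0.53 [0.63297509 0.15708094 0.03577371]
```

View pics/load.png

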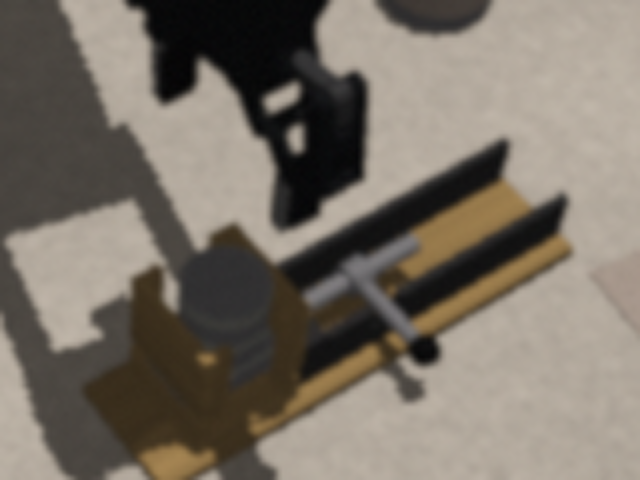

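The picture shows the round tin on top at about (228,285) with the hex and square below it, the bolt closed and the knob at about (425,348). Next is the knob.

```bash
python3 - <<'E'
from plan import *
x,y=rk(.06,.095)
p,=[0]; o,pp,R=cur()
# step list for -90 turn
plan([(.5875,.0541,.17,-130,-.2),(x,y,.12,-82.85,-.2)])
E
```

```text
t 28.05 p [0.5829 0.0544 0.1842] yaw -173.06 down [-0.013  0.002 -1.   ] F [-0.4 -0.5  0.1] op 1.001 q6 2.91
-> 0.588 0.054 0.170 yaw -130.0
-7.2,0.1,-0.1,0.0024,-0.0008,-0.0002,-0.2,
-7.2,0.1,-0.1,0.0024,-0.0008,-0.0003,-0.2,
-7.2,0.1,-0.1,0.0024,-0.0007,-0.0003,-0.2,
-7.2,0.1,-0.1,0.0024,-0.0007,-0.0004,-0.2,
-7.2,0.1,-0.1,0.0024,-0.0006,-0.0005,-0.2,
-7.2,0.1,-0.1,0.0024,-0.0005,-0.0006,-0.2,
-> 0.635 0.157 0.120 yaw -82.8
-7.9,0,-0,0.0083,-0.0182,0.0049,-0.2,
-7.9,0,-0,0.0083,-0.0187,0.0023,-0.2,
-7.9,0,-0,0.0083,-0.0188,-0.0002,-0.2,
-7.9,0,-0,0.0083,-0.0186,-0.0028,-0.2,
-7.9,0,-0,0.0083,-0.0181,-0.0053,-0.2,
-7.9,0,-0,0.0083,-0.0172,-0.0077,-0.2,
```

Call:
{"method": "carry_out", "body": {
  "motion": [-7.2,0,0,0,0,0,-0.2,-7.2,0,0,0,0,0,-0.2,-7.2,0,0,0,0,0,-0.2,-7.2,0,0,0,0,0,-0.2,-7.5,0,0,0,-0.018,0.005,-0.2,-7.9,0,0,0.005,-0.019,0.002,-0.2,-7.9,0,0,0.008,-0.019,0,-0.2,-7.9,0,0,0.008,-0.019,-0.003,-0.2,-7.9,0,0,0.008,-0.018,-0.005,-0.2,-7.9,0,0,0.008,-0.017,-0.008,-0.2]
}}

```text
time_s: 29.05
eef_pos: [0.6442, 0.1454, 0.1275]
eef_rot: [0.028, -0.692, 0.027, 0.721]
wrist_force: [0.3, -0.0, 0.3]
opening: 0.604
```

```bash
./go.sh "(*rk(.06,.095),.09,-82.85,-.2)"
```

```text
t 29.05 p [0.6442 0.1454 0.1275] yaw -94.5 down [-0.04   0.003 -0.999] F [ 0.3 -0.   0.3] op 0.604 q6 1.69
-> 0.635 0.157 0.090 yaw -82.8
-5.8,1.1,0.1,0.019,-0.0052,0.0042,-0.2,
-5.8,1.1,0.1,0.0189,-0.0057,0.004,-0.2,
```

Call:
{"method": "carry_out", "body": {
  "motion": [-5.8,1.1,0,0.01,-0.004,0.004,-0.2,-5.8,1.1,0,0.018,-0.006,0.004,-0.2,0,0,0,0,0,0,-0.2,0,0,0,0,0,0,-0.2]
}}

```text
time_s: 29.45
eef_pos: [0.6319, 0.1577, 0.0905]
eef_rot: [-0.046, -0.701, -0.049, 0.71]
wrist_force: [0.2, 0.0, 0.2]
opening: 0.6
```

```bash
./go.sh "(*rk(.06,.095),.05,-82.85,-.2)"
```

```text
t 29.45 p [0.6319 0.1577 0.0905] yaw -82.29 down [-0.013  0.003 -1.   ] F [0.2 0.  0.2] op 0.6 q6 1.49
-> 0.635 0.157 0.050 yaw -82.8
0.6,0.7,0.3,0.0404,0.0018,-0.0037,-0.2,
```

Call:
{"method": "carry_out", "body": {
  "motion": [0.4,0.7,0.3,0.006,0.001,-0.003,-0.2,0,0,0,0.018,0,0,-0.2,0,0,0,0.018,0,0,-0.2,0,0,0,0.012,0,0,-0.2,0,0,0,0.005,0,0,-0.2,0,0,0,0,0,0,-0.2]
}}

```text
time_s: 30.05
eef_pos: [0.6394, 0.1548, 0.0319]
eef_rot: [0.041, 0.708, 0.04, -0.703]
wrist_force: [-0.0, -0.1, -0.4]
opening: 0.601
```

```bash
./go.sh "(*rk(.06,.095),.022,-82.85,-.2)"
```

```text
t 30.05 p [0.6394 0.1548 0.0319] yaw -83.43 down [ 0.007 -0.001 -1.   ] F [-0.  -0.1 -0.4] op 0.601 q6 1.52
-> 0.635 0.157 0.022 yaw -82.8
-0.6,-0.4,-0.1,0.0099,-0.0022,0.004,-0.2,
```

Call:
{"method": "carry_out", "body": {
  "motion": [-0.6,-0.4,0,0.009,-0.002,0.004,-0.2,0,0,0,0,0,0,0,0,0,0,0,0,0,1,0,0,0,0,0,0,1,0,0,0,0,0,0,1,0,0,0,0,0,0,1,0,0,0,0,0,0,1]
}}

```text
time_s: 30.75
eef_pos: [0.6362, 0.1569, 0.0248]
eef_rot: [0.045, 0.707, 0.044, -0.705]
wrist_force: [-0.8, -0.3, -0.4]
opening: 0.167
```

```bash
./go.sh "(*rk(.06,.095),.022,-82.85,-.2)"
```

```text
t 30.75 p [0.6362 0.1569 0.0248] yaw -82.79 down [ 0.003 -0.002 -1.   ] F [-0.8 -0.3 -0.4] op 0.167 q6 1.51
-> 0.635 0.157 0.022 yaw -82.8
0.1,-0.1,-0.1,0.0028,0.0002,0.0011,-0.2,
```

Call:
{"method": "carry_out", "body": {
  "motion": [0,0,0,0,0,0,0.2,0,0,0,0,0,0,0.2,0,0,0,0.006,0,0.001,0.2,0,0,0,0,0,0,0.2,0,0,0,0,0,0,1,0,0,0,0,0,0,1,0,0,0,0,0,0,1,0,0,0,0,0,0,1]
}}

```text
time_s: 31.55
eef_pos: [0.636, 0.1569, 0.019]
eef_rot: [0.045, 0.707, 0.044, -0.704]
wrist_force: [-1.0, 0.0, -0.2]
opening: 0.17
```

Call:
{"method": "carry_out", "body": {
  "motion": [0,0,0,-0.009,0,0.001,1,0,0,0,-0.009,0,0.002,1,0,0,0,-0.008,0,0.003,1,0,0,0,-0.008,0,0.005,1,0,0,0,-0.007,0,0.006,1,0,0,0,-0.006,0,0.007,1,0,0,0,0,0,0,1]
}}

```text
time_s: 32.25
eef_pos: [0.608, 0.1535, 0.0675]
eef_rot: [0.045, 0.706, 0.044, -0.705]
wrist_force: [-0.9, -0.7, -3.5]
opening: 0.161
```

```bash
./go.sh "(*rk(.037,.095),.066,-82.85,1),(*rk(.037,.165),.066,-82.85,1)"
```

```text
t 32.25 p [0.608  0.1535 0.0675] yaw -82.77 down [ 0.001 -0.002 -1.   ] F [-0.9 -0.7 -3.5] op 0.161 q6 1.5
-> 0.612 0.154 0.066 yaw -82.8
0.1,-0,-0.1,0.0015,0.0004,-0.0044,1,
-> 0.604 0.223 0.066 yaw -82.8
0,0,0,-0,-0.035,-0,1,
0,0,0,-0,-0.035,-0,1,
```

Knob held at roughly 1.0 rad. Now draw the bolt.

Call:
{"method": "carry_out", "body": {
  "motion": [0,0,0,0,-0.006,0,1,0,0,0,0,-0.012,0,1,0,0,0,0,-0.012,0,1,0,0,0,0,-0.012,0,1,0,0,0,0,-0.012,0,1,0,0,0,0,-0.006,0,1,0,0,0,0,-0.003,0,1,0,0,0,0,-0.003,0,1,0,0,0,0,-0.003,0,1]
}}

```text
time_s: 33.15
eef_pos: [0.6005, 0.2188, 0.067]
eef_rot: [0.053, 0.706, 0.039, -0.705]
wrist_force: [1.5, -14.6, -2.3]
opening: 0.163
```

```bash
./go.sh "(*rk(.035,.16),.067,-82.85,1)"
```

```text
t 33.15 p [0.6005 0.2188 0.067 ] yaw -82.52 down [ 0.003 -0.02  -1.   ] F [  1.5 -14.6  -2.3] op 0.163 q6 1.63
-> 0.602 0.218 0.067 yaw -82.8
0.3,-0,-1.2,0,0.0011,-0.0016,1,
```

Call:
{"method": "carry_out", "body": {
  "motion": [0,0,0,0,0,0,1,0,0,0,0,0,0,1]
}}

```text
time_s: 33.35
eef_pos: [0.6009, 0.2177, 0.0668]
eef_rot: [0.053, 0.706, 0.038, -0.705]
wrist_force: [-0.9, -0.8, -2.1]
opening: 0.165
```

```bash
./go.sh "(*rk(.035,.16),.067,-82.85,1)"|head -1; python3 - <<'E'
from h import *
a=ctrl.camera("scene")[170:290,290:450]
cv2.imwrite("pics/out.png",cv2.resize(a,(640,480),interpolation=2))
E
```

```text
t 33.35 p [0.6009 0.2177 0.0668] yaw -82.58 down [ 0.003 -0.022 -1.   ] F [-0.9 -0.8 -2.1] op 0.165 q6 1.63
```

View pics/out.png

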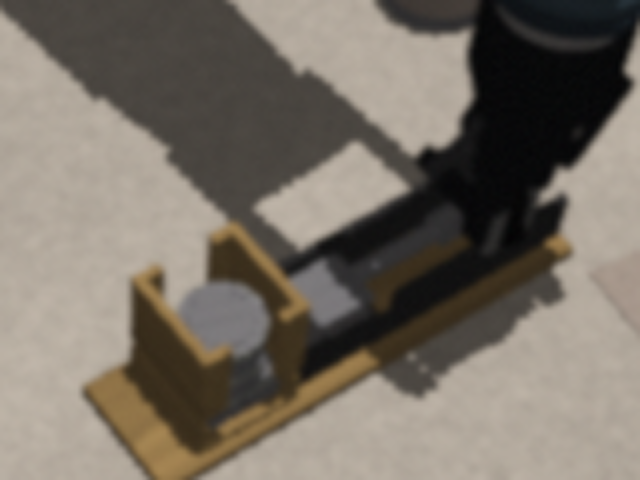

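The picture shows the blade drawn out at (330,295) and the stack dropped, with the round tin's top at (222,318) now well below the magazine's rim. I'll lower the handle a little, release and retreat.

Call:
{"method": "carry_out", "body": {
  "motion": [0,0,0,0.006,0,-0.007,1,0,0,0,0.007,0,-0.006,1,0,0,0,0.008,0,-0.005,1,0,0,0,0,0,0,1,0,0,0,0,0,0,0,0,0,0,0,0,0,-0.2,0,0,0,0,0,0,-0.2,0,0,0,-0.03,0,0,-0.2,0,0,0,-0.04,0,0,-0.2,0,0,0,-0.045,0,0,-0.2]
}}

```text
time_s: 34.4
eef_pos: [0.6044, 0.2242, 0.1556]
eef_rot: [-0.054, -0.69, -0.037, 0.721]
wrist_force: [0.4, 0.8, -0.8]
opening: 0.6
```

Call:
{"method": "carry_out", "body": {
  "motion": [0,0,0,-0.04,-0.03,0,-0.2,0,0,0,-0.02,-0.04,0,-0.2,0,0,0,0,-0.04,0,-0.2,0,0,0,0,0,0,-0.2,0,0,0,0,0,0,-0.2]
}}

```text
time_s: 34.9
eef_pos: [0.5988, 0.3415, 0.2283]
eef_rot: [-0.05, -0.698, -0.039, 0.713]
wrist_force: [-0.8, -0.1, -0.2]
opening: 0.603
```

```bash
python3 - <<'E'
from h import *
from plan import RK
im=ctrl.camera("scene");a=im[170:290,290:450]
cv2.imwrite("pics/fin.png",cv2.resize(a,(640,480),interpolation=2))
o=ctrl.get_obs();print(o["time_s"],o["eef_pos"],o["wrist_force"])
for c in("scene","top"):
  if c=="top": ctrl.camera(c)
  for t in("tin_round","bolt_knob","blade","coffee_cup","ink_jar","food_can"):
    for d in ctrl.landmark_of(c,t)[:4]:
      P=w(c,d["point"]);q=P[:2]-RK[:2];s,k=np.sin(RK[2]),np.cos(RK[2])
      print(c,t,round(d["conf"],2),P.round(4),"rack",np.round([k*q[0]+s*q[1],-s*q[0]+k*q[1]],3))
E
```

```text
34.95 [0.59852538 0.34144886 0.22798963] [-0.54358859  0.78106902  0.78544347]
scene tin_round 0.78 [ 0.5611 -0.1597 -0.0022] rack [-0.053 -0.21 ]
scene tin_round 0.77 [ 0.4349 -0.0411 -0.0029] rack [-0.163 -0.076]
scene tin_round 0.76 [0.5844 0.0554 0.0555] rack [-0.003  0.001]
scene tin_round 0.75 [ 0.3824 -0.109  -0.0036] rack [-0.224 -0.137]
scene bolt_knob 0.45 [0.6194 0.2165 0.0625] rack [0.052 0.157]
scene blade 0.68 [0.5798 0.1191 0.0363] rack [0.    0.065]
scene coffee_cup 0.61 [ 0.719  -0.2847 -0.0022] rack [ 0.088 -0.353]
scene ink_jar 0.9 [ 0.6899 -0.1409 -0.0018] rack [ 0.077 -0.207]
scene food_can 0.88 [ 0.3789  0.3361 -0.0044] rack [-0.172  0.305]
scene food_can 0.23 [0.5852 0.0595 0.0072] rack [-0.002  0.005]
top tin_round 0.59 [0.5881 0.0574 0.0578] rack [0.001 0.003]
top tin_round 0.55 [ 0.3772 -0.1062 -0.0022] rack [-0.229 -0.134]
top tin_round 0.53 [ 4.348e-01 -4.040e-02 -1.000e-04] rack [-0.163 -0.075]
top tin_round 0.53 [ 0.5624 -0.1589  0.0042] rack [-0.052 -0.209]
top bolt_knob 0.59 [0.6183 0.2207 0.0617] rack [0.051 0.161]
top bolt_knob 0.47 [ 0.7201 -0.2834  0.0016] rack [ 0.09  -0.352]
top blade 0.79 [0.5754 0.1227 0.041 ] rack [-0.004  0.069]
top coffee_cup 0.59 [ 0.721  -0.2853 -0.0014] rack [ 0.09  -0.354]
top ink_jar 0.67 [ 0.6859 -0.14   -0.003 ] rack [ 0.073 -0.206]
top food_can 0.61 [ 3.757e-01  3.364e-01 -2.000e-04] rack [-0.175  0.306]
```

View pics/fin.png

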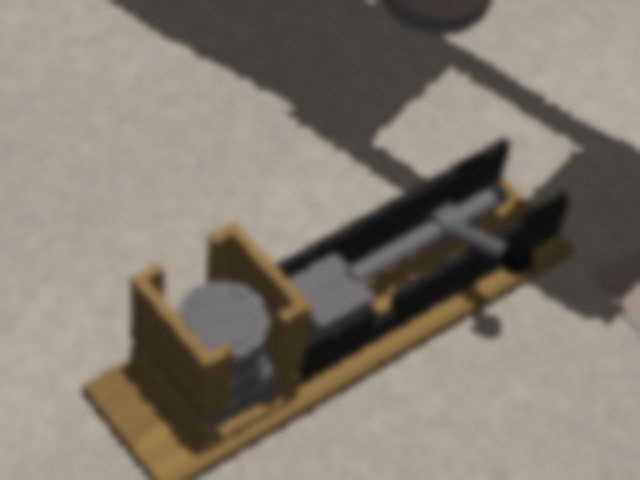

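The round tin's underside reads about 55–58 mm (54 expected), the bolt is out 65–69 mm, and the handle rests on the cheek. I'll hand in.

```bash
python3 -c "
from bench import ctrl
print(ctrl.hand_in())"
```

```text
the job is handed in; nothing more can be done
None
```

The dispenser is loaded and the job is handed in, at about 35 s on the robot's clock. The square, hexagonal and grey round tins went into the magazine in that order with the bolt closed. I then lifted the handle to about 1 rad and drew the bolt to its end stop, where the wrist force reached about 15 N. The stack dropped, and I lowered and released the handle and moved the arm clear.

**Last checks**
- **Stack:** the round tin is on top and centred in the shaft, with its underside at 55–58 mm (54 expected). The hexagonal and square tins lie under it and were not measured separately after the drop.
- **Bolt:** the cameras put the blade at 65 mm (scene) and 69 mm (top) out, against a stop at 65 mm. The scene picture shows it clear of the shaft.
- **Handle:** it is down on the cheek and the gripper is well away. The knob reads about 62 mm high, which is plausible for the handle lying on the cheek's top.
- **Other items:** the coffee cup, ink jar, food can and purple and yellow look-alikes are within about 4 mm of where they were first measured, which is the networks' own accuracy.

**Disagreements:** the two cameras differed by up to about 3 mm on the tins. I settled this by gripping each tin from two directions and feeling for the magazine walls with the square tin. The gripper opening on the knob read about 14 mm for an 18 mm ball; gripping again 6 mm lower gave the same reading, and the grip held.

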